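Slide the long tool into the test stand and start the test

ROBOT

A 7-joint arm with a two-finger parallel gripper is mounted at the origin on the work surface. World frame = base frame: x ahead of the robot, y to its left, z up, the work surface at z = 0. Lengths are in m, angles in rad, forces in N, time in s.
With the tool pointing down it reaches from about 0.4 to 0.875 m from the base axis. Payload 19.3 kg.
Tool frame: the origin (TCP) lies at the very end of the fingers, on their centre line; the grasp point (between the pads) lies 19 mm behind it; z points along the fingers, y is the line along which they close (so a half turn about z gives the same grasp; the last joint's range is limited). The gripper opens to 85 mm and grips with 20 to 120 N. Pads are 22 mm wide; open, the fingers measure 114 mm over their backs; the gripper's body (76 mm by 85 mm) begins 54 mm behind the grasp point. The pads swing forward as they close: fully open they stand 13 mm farther back than shut.
Start: joints at [-0.07, 0.521, -0.036, 1.599, 0.021, 1.021, -0.113], TCP at [0.625, -0, 0.231] pointing down, gripper open.
Joint ranges: [-2.91, 2.91], [-0.3, 2.13], [-1.5, 1.42], [0.17, 2.43], [-1.26, 4.41], [0.16, 1.93], [-2.52, 2.52]. Speed limits (rad/s): [1.89, 1.89, 2.39, 2.39, 3.01, 3.01, 3.01].

INTERFACE

Orientations are given as [roll, pitch, yaw] about the fixed x, y, z axes, in that order (R = Rz(yaw) Ry(pitch) Rx(roll)).
In Python, from workcell import bot gives the robot as it stands.
- The arm moves only by the tool carry_out, never from a script. Its argument "rows" is a list that holds one entry, the list of rows, each a list of 4 numbers: the shift along the tool's x, y, z in m, then the turn about the tool's z in degrees. In form: [[[x, y, z, twist], ...]]. A call has 1 to 12 rows; each row is the pose to reach, as a shift and turn from the pose commanded when the call began, along the tool's axes at that moment; what a row does not reach only later rows make up. A row lasts 1/12 s, in which the tool goes at most 41.7 mm and 7.16 degrees, less where a joint would pass 70% of its speed; a pose out of reach is approached as far as the arm can. A call with a gripper value outside its range is refused whole. "grip" is the finger opening in m, from 0 to 0.0854, set as the call begins (left out, the last holds). The fingers move at their own pace and stop on an object; "grip_force" is the grip in N (left out, the last holds). Time passes only in rows, so rows that repeat a pose let the fingers close. It gives the time, the measured TCP pose, the force, the opening and the grip force at its end, in the units of the state.
- bot.observe(): the state, without advancing time (a new reading comes with each control period).
- bot.grab_frame(name): name is "scene" or "side" or "wrist"; returns a dict with "pixels" (400x640x3 uint8, red, green, blue), "K" (3x3 intrinsics, pixels), "pose" (4x4, takes a point from camera to world coordinates). Camera axes: x right, y down, z forward; pixel columns grow to the right and rows downward; lengths in m; the calibration is good to about 2 mm. A picture is of the moment at which its call begins. There is no depth.
- bot.job_done(): hands the job in; it is judged then, once.
Trained networks look in a picture, given as the dict that the camera call returned (one of the last four; its "shot" number tells which), for a name from the list of things; names that differ only in an ending like _2 or _b are one class to them, and where a whole thing is asked for, a point or a joint stands for the part that bears it (a point fixed in the world has none). Each returns a list of dicts, best first, with "conf" (0 to 1); they miss things now and then, are a little off and sometimes report something else, mostly with a low value. They report only what shows in the picture. A call takes as long as a camera call. They do not tell look-alikes from the thing itself.
- bot.look_for(picture, label): "position" ([column, row] in pixels, amid what is visible of it).
- bot.regions_of(picture, label): "region" (400x640 bool, what is visible of it) and "position" ([column, row] in pixels, amid what is visible of it).
- bot.spot_point(picture, label): "position" ([column, row] in pixels: a listed point, or the origin of a listed thing).
The state is a dict: "clock": time; "qpos": joint angles; "qd": joint speeds; "joint_efforts": joint torques, N m; "position": TCP position; "tool_rot": TCP orientation; "force": force on the tool from outside, world axes, zero at the start; "moment": the same for the moment, N m; "grip_width": finger opening in m; "finger_force": force on a finger pad.
Only numpy, scipy, OpenCV 4.12 (cv2) and the standard library are available. Lean on these libraries where they do the work, as an engineer would, in place of code of your own. Each camera call takes 0.05 s, during which the arm holds its last target. There are 200 camera calls.

TASK

Push the long power-tool body, low down, so that it slides across the bench standing up, never tipping, between the guides of the test stand until its foot is home against the back stop; then press the stand's start button fully down and let it go. Push gently with the fingers only: do not grip, squeeze or lift the tool, and leave the other things on the bench where they are.

Things in the scene. Friction and masses are not known exactly. Their poses are not given: they have to be found in the camera images.
- long_tool: The taller of two tool bodies standing on the bench: 250 mm, loose, 0.4 to 0.7 kg. Round black foot 54 mm in diameter, 30 mm high; then a yellow eight-sided case 52 mm across up to 95 mm; then a slim black grip 40 mm in diameter. Origin: centre of the underside; z up the tool. Pushed high it tips; pushed within 25 mm of the bench it slides.
- test_stand: Fixed grey test stand with an open-fronted bay. Origin: the point on the bench where the tool's axis stands when home. x points into the bay (the tool enters along +x), y left, z up. The back stop is the front face, at x = 27 mm, of a grey housing 90 mm tall, 180 wide, 100 deep. The bay has no floor: the tool slides on the bench.
- bay_mouth (a point): Point on the bench, on the bay's centre line, 47 mm before the home point (stand x = -47 mm), between the tips of the wings. Two aluminium guides, 40 mm tall, 12 thick, inner faces 62 mm apart, run from the back stop to 13 mm before the home point; there two wings flare out at 40 degrees each to a mouth about 115 mm wide inside.
- pod_top (a point): Centre of the top of the stand's left pod, a grey block 80 x 80 mm and 50 mm tall that carries the start button; 130 mm to the left (+y) of the home point in the stand's frame.
- start_button_top (a point): Centre of the top face of the round grey start button (34 mm in diameter, in a black housing) on top of the stand's left pod. It is pressed straight down.
- start_button (a joint): Travel of the start button in m: 0 released, 0.006 fully down; a spring returns it, about 5 N when fully down.
- short_tool: Bystander: tool body like the long one but only 140 mm tall, same 54 mm foot, standing loose at the other side of the bench. Origin: centre of the underside.
- spray_can: Bystander: standing pale can with a label, 54 mm in diameter, 160 mm tall, loose. Origin: centre of the underside.
- screwdriver: Bystander: screwdriver lying loose on the bench at the right.
- bearing: Bystander: steel ring 52 mm in diameter, 14 mm high, lying loose at the left. Origin: centre of the underside.
- tape_roll: Bystander: cardboard roll 100 mm in diameter, 25 mm high, lying loose at the right. Origin: centre of the underside.
Not all that is in view belongs to the job. Leave any red look-alike of the long_tool alone.

How it is judged:
By the outcome, as a careful person would: the job done as asked, in the order asked, and still so for the second after the job is handed in, with the robot touching nothing.
It also fails if it takes over 72 s, if anything falls off the work surface, if the arm or the gripper's body presses on something with over 40 N, if the wrist force passes 120 N, or if a joint passes its speed limit or range.

## Working session

There is one attempt and no reset: what is moved stays moved. The work goes in short steps, Python scripts to look and compute and a tool call to move; the robot and the scene stay as the last step left them, time stands still between calls to the robot, and variables do not carry over. Pictures are saved under pics/ and viewed, at most 10 in all, crops included, and the job is handed in when it is done.

Besides the shell and the picture viewer there is one more tool, called after "Emit:" in YAML: its name, and indented under it one key for each argument. carry_out: Moves the arm, as the interface text tells. Its arguments: {"type":"object","properties":{"rows":{"type":"array","items":{"type":"array","items":{"type":"array","items":{"type":"number"}}}},"grip":{"type":"number"},"grip_force":{"type":"number"}},"required":["rows"]}

```bash
mkdir -p pics; cat > h.py <<'E'
import numpy as np, cv2
from workcell import bot
def ray(f,px):
    d=f["pose"][:3,:3]@np.linalg.inv(f["K"])@np.array([px[0],px[1],1.]); return f["pose"][:3,3],d
def onz(f,px,z):
    o,d=ray(f,px); return o+d*(z-o[2])/d[2]
def proj(f,p):
    q=np.linalg.inv(f["pose"])@np.append(p,1); u=f["K"]@q[:3]; return u[:2]/u[2]
def tri(obs):
    A=np.zeros((3,3));b=np.zeros(3)
    for f,px in obs:
        o,d=ray(f,px); d=d/np.linalg.norm(d); M=np.eye(3)-np.outer(d,d); A+=M;b+=M@o
    return np.linalg.solve(A,b)
def save(f,n): cv2.imwrite("pics/"+n,f["pixels"][:,:,::-1])
E
python3 - <<'E'
from h import *
np.set_printoptions(precision=4,suppress=True)
F={}
for c in("scene","side","wrist"):
    f=F[c]=bot.grab_frame(c); save(f,c+"1.png"); print(c,f["pose"][:3,3],f["pose"][:3,2])
    for l,z in [("long_tool",0),("test_stand",0),("bay_mouth",0),("pod_top",.05),("start_button_top",.06),("short_tool",0),("spray_can",0),("bearing",0),("tape_roll",0),("screwdriver",0)]:
        for r in bot.spot_point(f,l)[:3]: print(c,l,round(r["conf"],2),np.round(r["position"],1),onz(f,r["position"],z)[:2])
print(bot.observe())
a=np.hstack([F["scene"]["pixels"],F["side"]["pixels"]])
E
```

```text
scene [ 1.4039 -0.4147  0.7458] [-0.7581  0.3066 -0.5755]
scene long_tool 0.98 [418.8 207.7] [0.5299 0.2328]
scene long_tool 0.91 [349.7 189.3] [0.3706 0.1055]
scene long_tool 0.75 [375.3 205.3] [0.4713 0.133 ]
scene test_stand 0.85 [351.6 264.6] [ 0.6596 -0.0313]
scene test_stand 0.28 [374.1 203.7] [0.4632 0.1338]
scene pod_top 0.63 [401.9 236.5] [0.6705 0.0912]
scene start_button_top 0.48 [404.9 228.4] [0.6579 0.106 ]
scene short_tool 0.64 [269.1 237.7] [ 0.4854 -0.1735]
scene spray_can 0.73 [264.4 295.5] [ 0.6712 -0.2455]
scene tape_roll 0.89 [185.  297.3] [ 0.606  -0.4036]
scene screwdriver 0.75 [186.9 245.4] [ 0.4302 -0.367 ]
side [0.4521 0.8601 0.8682] [ 0.0554 -0.7418 -0.6683]
side long_tool 0.9 [298.  309.6] [0.5252 0.2343]
side long_tool 0.89 [327.9 273. ] [0.4694 0.1279]
side long_tool 0.72 [375.  271.7] [0.3633 0.1127]
side test_stand 0.95 [256.2 216. ] [ 0.663  -0.0389]
side pod_top 0.96 [239.5 236.7] [0.6765 0.0848]
side start_button_top 0.5 [236.5 232. ] [0.6835 0.0804]
side short_tool 0.58 [332.6 188. ] [ 0.4774 -0.1704]
side short_tool 0.42 [237.4 230.6] [0.6995 0.017
[... 554 characters left out ...]
2.1] [0.6777 0.0939]
wrist short_tool 0.63 [212.  293.7] [ 0.481  -0.1664]
wrist spray_can 0.64 [340.1 345.3] [ 0.662  -0.2523]
wrist tape_roll 0.29 [213.7 293.6] [ 0.4834 -0.1662]
{'clock': 1.65, 'qpos': array([-0.0702,  0.5214, -0.0363,  1.5995,  0.0212,  1.0211, -0.1128]), 'qd': array([ 0.0002, -0.0001,  0.0003, -0.0001,  0.0007, -0.0014, -0.0008]), 'joint_efforts': array([ -0.0009, -92.6837,   1.978 , -37.0252,   0.0182,   0.0018,
         0.0001]), 'position': array([ 0.625 , -0.    ,  0.2313]), 'tool_rot': array([-3.1415,  0.    ,  1.5707]), 'force': array([-0.5437, -0.5139, -0.0267]), 'moment': array([ 0.0302, -0.0512, -0.0671]), 'finger_force': 0.0, 'grip_width': 0.08509159070563425}
```

View pics/scene1.png

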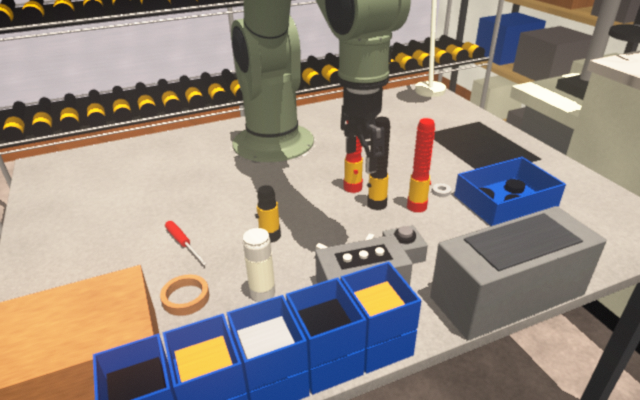

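View pics/side1.png

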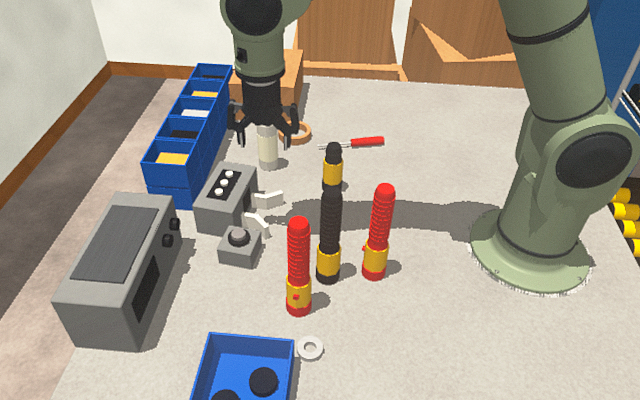

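The scene and side pictures agree. The black long_tool is at about (0.470, 0.131), between two red look-alikes at (0.527, 0.234) and (0.367, 0.11). Home is near (0.662, -0.036) and the pod near (0.676, 0.09). The tool stays vertical, so I need the finger and camera shape before choosing a pushing face.

```bash
python3 - <<'E'
import cv2,numpy as np
s=cv2.imread("pics/side1.png")[0:160,190:340]; c=cv2.imread("pics/scene1.png")[60:220,320:470]; w=cv2.imread("pics/wrist1.png")
a=np.hstack([cv2.resize(s,(375,400),interpolation=2),cv2.resize(c,(375,400),interpolation=2)])
cv2.imwrite("pics/z1.png",a)
E
```

```text
(no output)
```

View pics/z1.png

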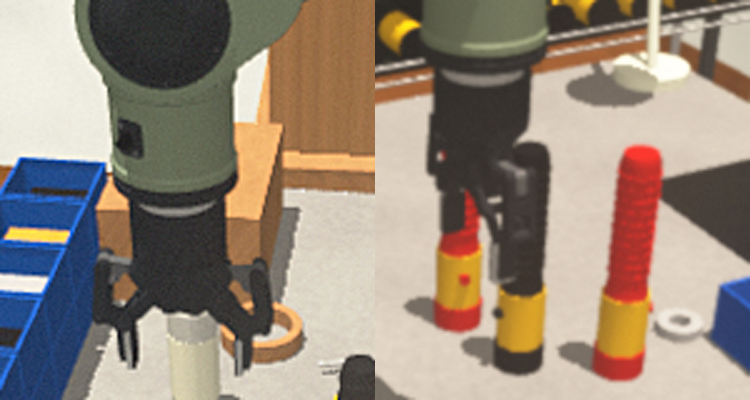

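View pics/wrist1.png

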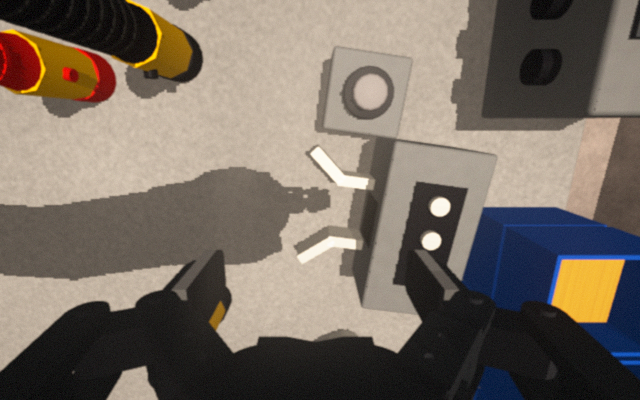

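The wrist picture shows the bay open toward -x, guides at about (345, 180) and (340, 240) and the button at (370, 92). The side crop shows finger knuckles wider than the tips. I'll rectify the gripper plane to get the real profile.

```bash
python3 - <<'E'
from h import *
f=bot.grab_frame("side")
S=3 # px per mm
W,H=600,540
c=[(0.525,.39),(0.725,.39),(0.725,.21),(0.525,.21)]
src=np.float32([proj(f,np.array([x,0.011,z])) for x,z in c]); dst=np.float32([(0,0),(W,0),(W,H),(0,H)])
im=cv2.warpPerspective(f["pixels"],cv2.getPerspectiveTransform(src,dst),(W,H),flags=cv2.INTER_CUBIC)[:,:,::-1].copy()
im=im[:,::-1].copy() # side view mirrored: restore camera look: left = +x
for d in range(-90,91,10): cv2.line(im,(300+d*3,0),(300+d*3,8 if d%50 else 20),(0,0,255),1)
for z in range(220,390,10):
    r=int((390-z)*3); cv2.line(im,(0,r),(600,r),(0,0,255) if abs(z-231)<0 else (255,255,0),1); cv2.putText(im,str(z-231),(0,r),0,.4,(0,0,255),1)
cv2.imwrite("pics/prof.png",im)
E
```

```text
(no output)
```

View pics/prof.png

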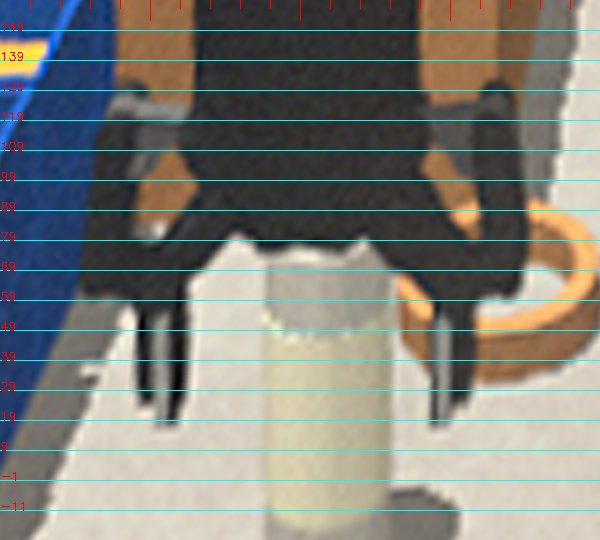

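The rectified view puts the open tips about 15 mm behind the TCP. The finger backs are at ±55–57 mm, the knuckles at ±74 mm starting about 45 mm above the tips, and the body at ±38 mm. I'll push with the back of an open finger, tips at bench level. Next I pin down the stand's axis from the wrist picture.

```bash
python3 - <<'E'
from h import *
np.set_printoptions(precision=4,suppress=True)
f=bot.grab_frame("wrist")
P=[onz(f,p,.05)[:2] for p in [(335,47),(411,58),(397,138),(322,128)]]
print("pod",np.array(P),np.mean(P,0))
for a,b in [(0,1),(3,2),(0,3),(1,2)]: 
    v=P[b]-P[a]; print(np.linalg.norm(v),np.degrees(np.arctan2(v[1],v[0])))
H=[onz(f,p,.09)[:2] for p in [(397,140),(497,156),(365,300)]]
print("housing",np.array(H),np.degrees(np.arctan2(*(H[1]-H[0])[::-1])))
for p in [(314,150),(300,260),(340,184),(333,238),(366,184),(355,243)]: print("guide",p,onz(f,p,.04)[:2])
for c in ("scene","side"):
    g=bot.grab_frame(c)
    for l in("long_tool","start_button_top","pod_top"):
        for r in bot.regions_of(g,l)[:3]:
            ys,xs=np.nonzero(r["region"]); k=ys>ys.max()-4
            print(c,l,round(r["conf"],2),xs.min(),xs.max(),ys.min(),ys.max(),"bottom",xs[k].mean(), np.round(r["position"],1))
E
```

```text
pod [[0.6446 0.1362]
 [0.7195 0.1264]
 [0.7112 0.0494]
 [0.6324 0.0596]] [0.6769 0.0929]
0.07552855874141992 -7.492097630429759
0.07949450176992268 -7.389661941884312
0.07757772115965607 -99.0701063093896
0.07742779384134958 -96.13817254283109
housing [[ 0.7007  0.0498]
 [ 0.7953  0.035 ]
 [ 0.6785 -0.1179]] -8.840600842321594
guide (314, 150) [0.624 0.036]
guide (300, 260) [ 0.6069 -0.0955]
guide (340, 184) [ 0.6533 -0.0019]
guide (333, 238) [ 0.6464 -0.067 ]
guide (366, 184) [ 0.6826 -0.0019]
guide (355, 243) [ 0.6726 -0.0734]
scene long_tool 0.89 406 434 118 213 bottom 416.6222222222222 [421.4 167.3]
scene long_tool 0.88 367 391 116 210 bottom 376.71153846153845 [378.4 175.7]
scene long_tool 0.84 342 361 139 193 bottom 352.40816326530614 [350.3 169.9]
scene start_button_top 0.55 398 412 226 237 bottom 404.5 [401.9 230. ]
scene pod_top 0.9 315 426 226 283 bottom 351.6222222222222 [370.1 252.9]
side long_tool 0.92 286 311 216 317 bottom 298.24 [298.4 268. ]
side long_tool 0.74 362 395 182 282 bottom 374.9512195121951 [382.7 233.1]
side start_button_top 0.63 232 246 228 240 bottom 238.5 [239.9 232.3]
side pod_top 0.89 194 283 162 268 bottom 244.05 [234.9 209.3]
```

Stand yaw comes out at -7.5° and home at (0.662, -0.036); the guides, the pod and the 80 mm pod size all agree. The push goes from (0.470, 0.131) at -53° to a point on the axis 75 mm before home. First I raise over the tools and go behind it.

Emit:
carry_out:
  rows:
    - [[0,0,-0.04,0],[0,0,-0.075,7],[0.03,-0.03,-0.08,14],[0.058,-0.058,-0.08,21],[0.086,-0.086,-0.08,28],[0.114,-0.114,-0.08,35],[0.142,-0.142,-0.08,42],[0.17,-0.17,-0.08,49],[0.198,-0.198,-0.08,53],[0.22,-0.22,-0.08,53],[0.227,-0.227,-0.08,53],[0.227,-0.227,-0.08,53]]

```text
clock: 3.15
position: [0.3957, 0.2296, 0.3117]
tool_rot: [-3.141, -0.001, 0.651]
force: [0.5, 0.5, 0.2]
grip_width: 0.0856
finger_force: 0.0
```

```bash
python3 - <<'E'
from h import *
np.set_printoptions(precision=4,suppress=True)
o=bot.observe(); print(o["clock"],o["position"],o["tool_rot"],o["qpos"])
for c in ("side","wrist","scene"):
    f=bot.grab_frame(c)
    for r in bot.spot_point(f,"long_tool")[:3]: print(c,round(r["conf"],2),np.round(r["position"],1),onz(f,r["position"],0)[:2])
    if c=="wrist": save(f,"w2.png")
E
```

```text
3.15 [0.3957 0.2296 0.3117] [-3.1408 -0.0007  0.6506] [-0.6428  0.162  -0.0138  1.9136  0.0017  1.0653 -1.5774]
side 0.95 [297.3 306.4] [0.5276 0.2263]
side 0.87 [372.1 272.9] [0.3698 0.1169]
side 0.75 [328.  271.4] [0.4695 0.1232]
wrist 0.92 [363.  222.6] [0.3729 0.1128]
wrist 0.91 [392.9 163.4] [0.4727 0.1366]
wrist 0.8 [368.2  93.7] [0.5265 0.2296]
scene 0.94 [374.4 204. ] [0.4648 0.1338]
scene 0.88 [416.1 205. ] [0.5161 0.2332]
scene 0.8 [351.1 186.8] [0.3604 0.115 ]
```

View pics/w2.png

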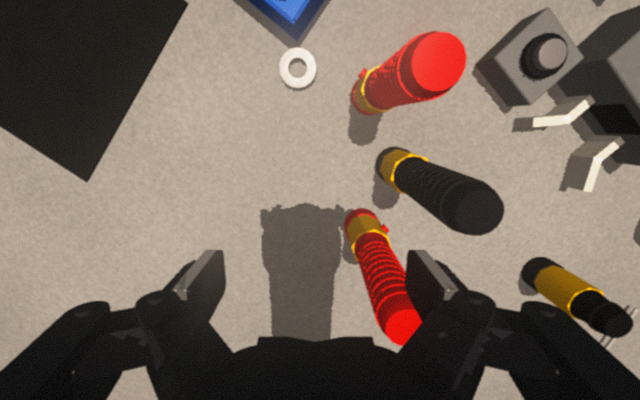

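The wrist picture shows clear space below, with red1's foot at (363, 222), red2 at (368, 95) and the black tool ahead at (393, 163). Descending.

Emit:
carry_out:
  rows:
    - [[0,0,0.04,0],[0,0,0.08,0],[0,0,0.115,0],[0,0,0.15,0],[0,0,0.185,0],[0,0,0.22,0],[0,0,0.25,0],[0,0,0.28,0],[0,0,0.3,0],[0,0,0.31,0],[0,0,0.314,0],[0,0,0.314,0]]

```text
clock: 4.45
position: [0.3982, 0.2266, -0.0029]
tool_rot: [3.141, 0.001, 0.645]
force: [0.6, 0.6, 1.0]
grip_width: 0.0855
finger_force: 0.0
```

```bash
cat >> h.py <<'E'
def report(name=None):
    np.set_printoptions(precision=4,suppress=True)
    o=bot.observe(); p=o["position"]; y=o["tool_rot"][2]; ax=np.array([np.cos(y),np.sin(y)]); ay=np.array([np.sin(y),-np.cos(y)])
    print(round(o["clock"],2),p,round(np.degrees(y)-90,2),"F",o["force"],o["grip_width"])
    home=np.array([.662,-.036]); a=np.radians(-7.5); ex=np.array([np.cos(a),np.sin(a)]); ey=np.array([-np.sin(a),np.cos(a)])
    for c in ("side","scene","wrist"):
        f=bot.grab_frame(c)
        for r in bot.spot_point(f,"long_tool")[:3]:
            q=onz(f,r["position"],0)[:2]; print(c,round(r["conf"],2),np.round(r["position"]),q,"tool xy",(q-p[:2])@ax,(q-p[:2])@ay,"stand",(q-home)@ex,(q-home)@ey)
        if name: save(f,name+"_"+c+".png")
E
python3 -c "from h import *; report('d1')"
```

```text
4.45 [ 0.3982  0.2266 -0.0029] -53.04 F [0.6418 0.6214 0.9745] 0.08549459953848915
side 0.8 [296. 309.] [0.5304 0.2323] tool xy 0.10901694265631096 0.07494142626681115 stand -0.16553737253953907 0.2488174022260547
side 0.6 [327. 274.] [0.4708 0.1316] tool xy 0.0008713952932265203 0.11957202065698969 stand -0.21146520326333743 0.1412163625698883
scene 0.9 [352. 188.] [0.3652 0.1139] tool xy -0.09417093046538386 0.07022938410438884 stand -0.3138607603316353 0.109865296236495
scene 0.85 [375. 204.] [0.4649 0.1362] tool xy -0.001036799912886854 0.1123554520940339 stand -0.2178817286299959 0.14503058240984296
scene 0.85 [414. 209.] [0.5305 0.2165] tool xy 0.09968339317811294 0.08762919154212262 stand -0.16331242049532826 0.2332243229296382
wrist 0.95 [548. 249.] [0.4729 0.1357] tool xy 0.0050675258468436055 0.11756831860206554 stand -0.2098736806022747 0.14558550312235738
wrist 0.64 [497.  33.] [0.5265 0.2279] tool xy 0.10330336969956994 0.07617864331251885 stand -0.16874880780268411 0.24393249634151395
```

View pics/d1_side.png

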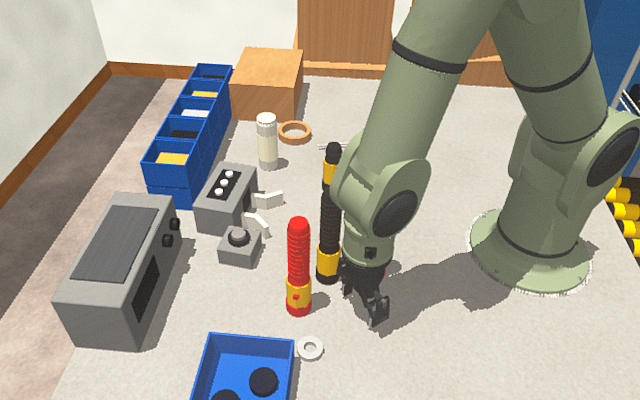

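The side picture shows the gripper down behind the black tool at (327, 275), clear of both red ones. I'll lower slightly, then creep forward to see where first contact comes.

Emit:
carry_out:
  rows:
    - [[0,0,0.003,0],[0,0.004,0.006,0],[0,0.008,0.006,0],[0,0.011,0.006,0],[0,0.013,0.006,0],[0,0.015,0.006,0],[0,0.017,0.006,0],[0,0.019,0.006,0],[0,0.021,0.006,0],[0,0.023,0.006,0],[0,0.025,0.006,0],[0,0.026,0.006,0]]

```text
clock: 5.75
position: [0.4138, 0.2061, -0.0087]
tool_rot: [-3.142, -0.0, 0.646]
force: [-2.2, 2.7, 2.3]
grip_width: 0.086
finger_force: 0.5
```

```bash
python3 -c "from h import *; report('d2')"; python3 -c "
import cv2,numpy as np
a=cv2.imread('pics/d2_side.png')[130:310,270:420];b=cv2.imread('pics/d2_wrist.png')
cv2.imwrite('pics/m2.png',np.hstack([cv2.resize(a,(333,400),interpolation=2),cv2.resize(b[:,250:],(440,400))]))"
```

```text
5.75 [ 0.4138  0.2061 -0.0087] -53.0 F [-2.2451  2.7232  2.2689] 0.08601271437409048
side 0.83 [326. 269.] [0.475  0.1173] tool xy -0.004559083480441186 0.10773716925711492 stand -0.20542485963998702 0.12756473197140863
side 0.69 [298. 304.] [0.5273 0.2198] tool xy 0.09893677023711812 0.05736810996019083 stand -0.16690378515442994 0.23602929158265515
side 0.58 [372. 270.] [0.3689 0.1076] tool xy -0.09506008159151187 0.05163251870568155 stand -0.3093004637041126 0.10415487607882606
scene 0.94 [373. 209.] [0.4846 0.1182] tool xy 0.0037167619999237157 0.1127945478383869 stand -0.19597720913755506 0.1297575832005352
scene 0.88 [350. 188.] [0.366  0.1081] tool xy -0.0971565200888537 0.04947244393372504 stand -0.3123097613822715 0.10422632450643288
scene 0.65 [416. 208.] [0.5266 0.2246] tool xy 0.10125470039470628 0.053059864527549704 stand -0.16826991720097398 0.24072689332766667
wrist 0.74 [523. 257.] [0.4767 0.1279] tool xy 0.003133000242086032 0.10029930444941029 stand -0.20515108009721925 0.13826122811051986
wrist 0.7 [442.  27.] [0.5259 0.2278] tool xy 0.10265342818932235 0.050115701668676134 stand -0.16933567328413865 0.24380726641451825
```

View pics/m2.png

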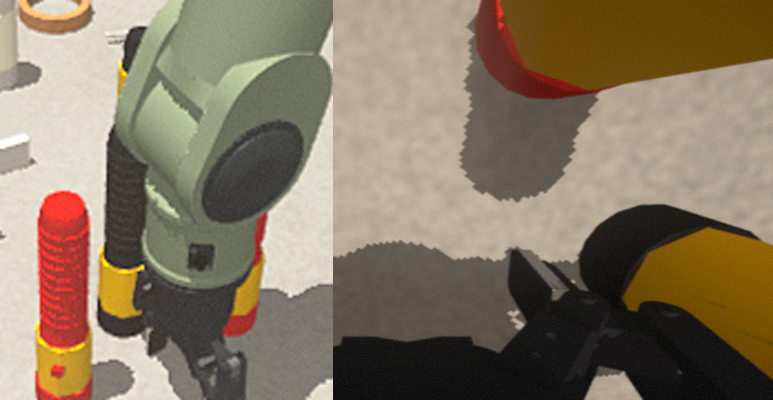

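Contact came at about 100 mm from the gripper's centre, at the finger's outer knuckle, with 3.5 N. The tool is standing and has already slid about 7 mm. I'll go on slowly, slightly lower, and watch its tilt numerically.

Emit:
carry_out:
  rows:
    - [[0,0.001,0.0005,0],[0,0.002,0.001,0],[0,0.0035,0.0015,0],[0,0.005,0.002,0],[0,0.0065,0.002,0],[0,0.008,0.002,0],[0,0.0095,0.002,0],[0,0.011,0.002,0],[0,0.0125,0.002,0],[0,0.014,0.002,0],[0,0.0155,0.002,0],[0,0.017,0.002,0]]

```text
clock: 7.05
position: [0.4239, 0.1925, -0.0107]
tool_rot: [-3.142, 0.0, 0.646]
force: [-1.7, 4.3, 1.6]
grip_width: 0.0854
finger_force: 1.1
```

```bash
cat >> h.py <<'E'
def tilt():
    o=bot.observe(); p=o["position"]; y=o["tool_rot"][2]; ax=np.array([np.cos(y),np.sin(y)]); ay=np.array([np.sin(y),-np.cos(y)])
    for c in ("side","scene"):
        f=bot.grab_frame(c); B=bot.spot_point(f,"long_tool")
        for r in bot.regions_of(f,"long_tool")[:4]:
            m=r["region"].astype(np.uint8); ys,xs=np.nonzero(m)
            px=f["pixels"][ys,xs].astype(int); red=((px[:,0]>120)&(px[:,1]<60)).mean()
            k=ys<ys.min()+4; t=np.array([xs[k].mean(),ys.min()]); k=ys>ys.max()-3; b=np.array([xs[k].mean(),ys.max()])
            T=onz(f,t,.25)[:2]; Q=onz(f,b,0)[:2]
            print(c,round(r["conf"],2),"RED" if red>.2 else "black",t,b,"top",T,"bot",Q,"diff tool xy",(T-Q)@ax,(T-Q)@ay)
E
python3 -c "from h import *; report('d3'); tilt()"
```

```text
7.05 [ 0.4239  0.1925 -0.0107] -53.0 F [-1.7238  4.3117  1.6302] 0.08541504882109728
side 0.94 [298. 306.] [0.5252 0.225 ] tool xy 0.1004990977140478 0.03499103134229063 stand -0.169667622787505 0.24095756960417936
side 0.88 [376. 271.] [0.3601 0.11  ] tool xy -0.10065804828527809 0.027520412071079838 stand -0.318384979642155 0.10529933981676033
side 0.73 [320. 267.] [0.4897 0.1129] tool xy 0.00465767540618859 0.10320171878000903 stand -0.19022192918493067 0.125130989756373
scene 0.73 [414. 202.] [0.5022 0.2363] tool xy 0.08888411780599428 0.012144093443893065 stand -0.1939652998594344 0.24911313325765913
scene 0.6 [350. 186.] [0.3563 0.1138] tool xy -0.10136090325050061 0.02218906297739913 stand -0.3226229440138543 0.10860946764586839
wrist 0.94 [525. 260.] [0.4861 0.1141] tool xy 0.002504252917697676 0.10005540272200887 stand -0.19396310990861254 0.12586590467901312
wrist 0.9 [401.  26.] [0.5259 0.2276] tool xy 0.102549112125499 0.033296708370164935 stand -0.16939290449348635 0.24360290876579208
side 0.87 RED [389.7333 216.    ] [373.9118 281.    ] top [0.3621 0.1932] bot [0.3657 0.14  ] diff tool xy 0.02907703932519029 -0.04465400441302953
side 0.83 RED [298.617 216.   ] [298.4138 317.    ] top [0.5263 0.2115] bot [0.5223 0.2527] diff tool xy -0.021528476791912877 0.03534826605817459
side 0.81 black [316.5 185. ] [321.825 276.   ] top [0.5018 0.1209] bot [0.4824 0.1381] diff tool xy 0.005080740184239028 0.025413300279761762
scene 0.93 RED [425.7727 119.    ] [416.8919 212.    ] top [0.5144 0.2335] bot [0.5446 0.2175] diff tool xy -0.014536614972105432 -0.030950655838783394
scene 0.76 black [377.25 120.  ] [372.1765 215.    ] top [0.4689 0.1263] bot [0.5073 0.1042] diff tool xy -0.017279932501261714 -0.04078493923962314
scene 0.69 RED [354. 104.] [352.3824 192.    ] top [0.358  0.1194] bot [0.3864 0.1062] diff tool xy -0.01468771590480597 -0.027598460735409974
```

Upright within noise (the red ones serve as reference), and centred to 3 mm laterally. Continuing the same push.

Emit:
carry_out:
  rows:
    - [[0,0.001,0,0],[0,0.0025,0,0],[0,0.0045,0,0],[0,0.007,0,0],[0,0.0095,0,0],[0,0.012,0,0],[0,0.0145,0,0],[0,0.017,0,0],[0,0.0195,0,0],[0,0.022,0,0],[0,0.0245,0,0],[0,0.027,0,0]]

```text
clock: 8.65
position: [0.4402, 0.1709, -0.0107]
tool_rot: [-3.142, 0.0, 0.646]
force: [-2.4, 3.5, 1.1]
grip_width: 0.0856
finger_force: 1.7
```

Emit:
carry_out:
  rows:
    - [[0,0.0025,0,0],[0,0.005,0,0],[0,0.0075,0,0],[0,0.01,0,0],[0,0.0125,0,0],[0,0.015,0,0],[0,0.0175,0,0],[0,0.02,0,0],[0,0.0225,0,0],[0,0.025,0,0],[0,0.0275,0,0],[0,0.03,0,0]]

```text
clock: 9.65
position: [0.4583, 0.147, -0.0107]
tool_rot: [-3.142, 0.0, 0.646]
force: [-2.8, 3.4, 2.9]
grip_width: 0.0852
finger_force: 1.9
```

```bash
python3 -c "from h import *; report('d4'); tilt()" | grep -v RED
```

```text
9.65 [ 0.4583  0.147  -0.0107] -53.0 F [-2.8008  3.424   2.9216] 0.0852369662525226
side 0.97 [296. 307.] [0.5305 0.2277] tool xy 0.10619502147493604 -0.02102702052264774 stand -0.1648142123782808 0.24424516180029845
side 0.84 [374. 271.] [0.3644 0.111 ] tool xy -0.09664741734466643 -0.027818269438827762 stand -0.3142489150843704 0.10691182398581042
side 0.72 [308. 248.] [0.5222 0.0571] tool xy -0.0030933107847046872 0.11019434195828876 stand -0.1507864168971377 0.07405054821518477
scene 0.89 [360. 222.] [0.5225 0.0614] tool xy -0.0002507974168895401 0.10692511239452603 stand -0.15105051463763508 0.07837466622586073
scene 0.59 [348. 187.] [0.3583 0.1055] tool xy -0.1048250221620532 -0.027053580009548245 stand -0.3195454891765641 0.10063454166314066
scene 0.56 [416. 204.] [0.5136 0.2357] tool xy 0.09754116860123349 -0.037649026691006816 stand -0.18263721329227342 0.2500348851996049
wrist 0.95 [527. 264.] [0.5199 0.0664] tool xy 0.0007139587026441016 0.10140401581186947 stand -0.15423228396176364 0.08298873230831273
wrist 0.61 [253.  27.] [0.5253 0.228 ] tool xy 0.1022663167101682 -0.024451399148493813 stand -0.17001653515687917 0.2439338294872671
side 0.69 black [303. 169.] [313.0667 258.    ] top [0.5331 0.074 ] bot [0.5069 0.0866] diff tool xy 0.013320818246350802 0.025846323554060028
scene 0.87 black [364.6531 130.    ] [362.9643 227.    ] top [0.5041 0.0739] bot [0.5435 0.0582] diff tool xy -0.021962404936857454 -0.036193600685725136
```

On track at stand (-0.154, 0.082), which gives 115 mm more along this line to reach the axis at -74 mm.

Emit:
carry_out:
  rows:
    - [[0,0.001,0,0],[0,0.003,0,0],[0,0.0055,0,0],[0,0.0085,0,0],[0,0.0115,0,0],[0,0.0145,0,0],[0,0.0175,0,0],[0,0.0205,0,0],[0,0.0235,0,0],[0,0.0265,0,0],[0,0.0295,0,0],[0,0.0325,0,0]]

```text
clock: 11.25
position: [0.4779, 0.1209, -0.0107]
tool_rot: [-3.142, 0.0, 0.646]
force: [-3.7, 4.0, 1.3]
grip_width: 0.0858
finger_force: 2.1
```

Emit:
carry_out:
  rows:
    - [[0,0.003,0,0],[0,0.006,0,0],[0,0.009,0,0],[0,0.012,0,0],[0,0.015,0,0],[0,0.018,0,0],[0,0.021,0,0],[0,0.024,0,0],[0,0.027,0,0],[0,0.03,0,0],[0,0.0325,0,0],[0,0.034,0,0]]

```text
clock: 12.25
position: [0.4984, 0.0937, -0.0107]
tool_rot: [3.142, -0.0, 0.646]
force: [-3.0, 3.1, 0.9]
grip_width: 0.0854
finger_force: 2.1
```

```bash
python3 -c "from h import *; report('d5'); tilt()" | grep -v RED
```

```text
12.25 [ 0.4984  0.0937 -0.0107] -53.01 F [-2.9684  3.1213  0.8682] 0.08543465356620593
side 0.89 [296. 232.] [0.5577 0.005 ] tool xy -0.00604025069312468 0.10653592924318905 stand -0.10876404060268428 0.027017912315348436
side 0.61 [373. 271.] [0.3676 0.1105] tool xy -0.0944471292896137 -0.09210259253480983 stand -0.31102791381132283 0.10678234117911374
side 0.58 [297. 310.] [0.5275 0.2353] tool xy 0.10838149113466712 -0.09564715123675181 stand -0.1688085217884527 0.2514393758931354
scene 0.7 [350. 231.] [0.5441 0.0207] tool xy -0.007431126774465695 0.08576001409389258 stand -0.12431465048795905 0.040865356800176965
scene 0.66 [415. 205.] [0.516  0.2307] tool xy 0.09644934229559657 -0.09890781347532744 stand -0.17960607112716134 0.2454043926760951
scene 0.44 [438. 192.] [0.4875 0.3238] tool xy 0.12970831912053288 -0.190386347392904 stand -0.2199800819194153 0.33397312846755717
wrist 0.97 [526. 264.] [0.5595 0.0134] tool xy 0.0004583253917273507 0.10093683884112223 stand -0.1080512435976604 0.035566200149222335
wrist 0.82 [83. 27.] [0.5255 0.2278] tool xy 0.10228356820488341 -0.0907859152534687 stand -0.1697525197845442 0.24369824244084798
side 0.77 black [287.8947 152.    ] [285.25 234.  ] top [0.5707 0.0202] bot [0.5815 0.0162] diff tool xy -0.006250855169453951 -0.00969760201530531
scene 0.83 black [352.0851 142.    ] [349.9333 241.    ] top [0.5455 0.021 ] bot [0.5805 0.0033] diff tool xy -0.017205214074332793 -0.03522640077399484
```

Emit:
carry_out:
  rows:
    - [[0,0.001,0,0],[0,0.003,0,0],[0,0.0055,0,0],[0,0.0085,0,0],[0,0.0115,0,0],[0,0.0145,0,0],[0,0.0175,0,0],[0,0.0205,0,0],[0,0.0235,0,0],[0,0.0265,0,0],[0,0.0295,0,0],[0,0.0325,0,0]]

```text
clock: 13.85
position: [0.5179, 0.0678, -0.0107]
tool_rot: [-3.142, 0.0, 0.646]
force: [-2.9, 3.5, 2.4]
grip_width: 0.0858
finger_force: 2.2
```

Emit:
carry_out:
  rows:
    - [[0,0.003,0,0],[0,0.006,0,0],[0,0.009,0,0],[0,0.0115,0,0],[0,0.0135,0,0],[0,0.0145,0,0],[0,0.015,0,0]]

```text
clock: 14.43
position: [0.5268, 0.0559, -0.0107]
tool_rot: [-3.142, 0.0, 0.646]
force: [-2.3, 4.5, 1.9]
grip_width: 0.0854
finger_force: 2.2
```

```bash
python3 -c "from h import *; report('d6'); tilt()" | grep -v RED
```

```text
14.43 [ 0.5268  0.0559 -0.0107] -53.01 F [-2.2681  4.452   1.9493] 0.08539243239600262
side 0.97 [284. 220.] [ 0.5926 -0.0335] tool xy -0.0012659580539267294 0.11101547325470315 stand -0.06912035493537749 -0.0065757259921889084
side 0.67 [377. 272.] [0.359  0.1122] tool xy -0.10022457595659716 -0.14595185251013762 stand -0.31979514527109576 0.10738551328715644
side 0.59 [299. 304.] [0.5256 0.2201] tool xy 0.09779880479117861 -0.13189965396160597 stand -0.16868492020019965 0.2361349734252442
scene 0.76 [418. 206.] [0.5215 0.2348] tool xy 0.10332605712093484 -0.1460718285361785 stand -0.1746737716446956 0.2501183460107371
scene 0.59 [185. 296.] [ 0.6031 -0.4022] tool xy -0.21474207224238587 0.41176276287182767 stand -0.01064410843631651 -0.3707206314027022
wrist 0.63 [524. 261.] [ 0.5886 -0.0224] tool xy 0.0022383238702327578 0.0997492293477834 stand -0.07451585683701692 0.003916976367241796
side 0.91 black [277.3125 138.    ] [282.4231 229.    ] top [ 0.6001 -0.028 ] bot [ 0.5907 -0.0001] diff tool xy -0.00930753845117161 0.027926109210083636
scene 0.76 black [341.6531 151.    ] [336.8929 246.    ] top [ 0.5734 -0.0177] bot [ 0.5846 -0.0339] diff tool xy 0.0007463481288698939 -0.019644020435103715
scene 0.53 black [189.1047 274.    ] [179.1818 316.    ] top [ 0.8268 -0.3927] bot [ 0.6549 -0.4244] diff tool xy 0.1563653895237225 0.07811593425531038
```

The tool stands at stand (-0.074, 0.002), on the centre line. I'll back off and swing the gripper round to the stand's axis.

Emit:
carry_out:
  rows:
    - [[0,-0.01,0,0],[0,-0.025,0,0],[0,-0.04,0,0],[-0.012,-0.035,-0.002,-6],[-0.024,-0.029,-0.002,-12],[-0.036,-0.023,-0.002,-18],[-0.048,-0.017,-0.002,-24],[-0.06,-0.01,-0.002,-30],[-0.072,-0.004,-0.002,-36],[-0.084,0.002,-0.002,-42],[-0.093,0.006,-0.001,-45.5],[-0.096,0.008,0,-45.5]]

```text
clock: 16.03
position: [0.4539, -0.0092, -0.0107]
tool_rot: [-3.141, 0.0, 1.442]
force: [-0.3, -0.5, -0.0]
grip_width: 0.0855
finger_force: 0.0
```

```bash
python3 -c "from h import *; report('d7'); tilt()" | grep -v RED
```

```text
16.03 [ 0.4539 -0.0092 -0.0107] -7.4 F [-0.282  -0.4763 -0.0384] 0.08553180488118106
side 0.97 [285. 220.] [ 0.5889 -0.0339] tool xy -0.0071755573243244665 0.13699784419310823 stand -0.07277773550925483 -0.00747822445899003
side 0.96 [300. 307.] [0.5225 0.2263] tool xy 0.24234207929226034 0.03770430970436304 stand -0.17251296944188185 0.24186318823933783
side 0.94 [373. 273.] [0.3682 0.1168] tool xy 0.11382846369264395 -0.10119906380557646 stand -0.3111885484608193 0.11310379887028964
scene 0.94 [416. 207.] [0.5223 0.2277] tool xy 0.24364623722572476 0.03732104522281936 stand -0.17289854277396213 0.24316666542894247
scene 0.61 [339. 246.] [ 0.5872 -0.0292] tool xy -0.0026750085695884484 0.13472313831024507 stand -0.0750604075649845 -0.0029817108947628353
wrist 0.94 [51.  4.] [0.3693 0.1153] tool xy 0.1125478080193771 -0.0999710025872839 stand -0.3099582213352534 0.11182531990157653
wrist 0.77 [597. 260.] [ 0.5895 -0.0222] tool xy 0.004475833368204728 0.1361145758829285 stand -0.07368163515137231 0.004171583840492998
side 0.56 black [282.9767 136.    ] [282.5263 229.    ] top [ 0.5889 -0.037 ] bot [ 0.5905 -0.0001] diff tool xy -0.03678847267988197 0.003316698088480496
scene 0.55 black [342.4118 151.    ] [334.7778 246.    ] top [ 0.5741 -0.0162] bot [ 0.5825 -0.0385] diff tool xy 0.02097005600194182 -0.011249403103610054
```

View pics/d7_side.png

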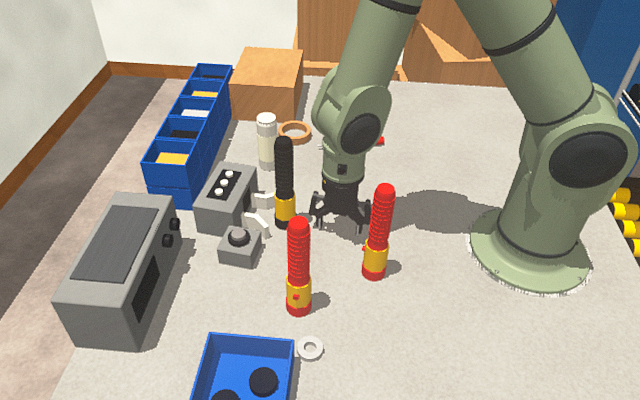

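The side picture shows the tool upright at (284, 180) in front of the bay, with the gripper lined up behind it. Pushing along the stand's axis.

Emit:
carry_out:
  rows:
    - [[0,0.01,0,0],[0,0.02,0,0],[0,0.027,0,0],[0,0.031,0,0],[0,0.033,0,0],[0,0.035,0,0],[0,0.037,0,0],[0,0.039,0,0],[0,0.041,0,0],[0,0.043,0,0],[0,0.045,0,0],[0,0.047,0,0]]

```text
clock: 17.63
position: [0.5016, -0.0143, -0.0107]
tool_rot: [-3.141, 0.0, 1.44]
force: [-3.9, 0.6, 1.4]
grip_width: 0.0854
finger_force: 1.6
```

Emit:
carry_out:
  rows:
    - [[0,0.002,0,0],[0,0.0045,0,0],[0,0.007,0,0],[0,0.0095,0,0],[0,0.012,0,0],[0,0.0145,0,0],[0,0.017,0,0],[0,0.0195,0,0],[0,0.022,0,0],[0,0.0245,0,0],[0,0.0265,0,0],[0,0.028,0,0]]

```text
clock: 18.63
position: [0.5295, -0.0179, -0.0107]
tool_rot: [3.142, -0.0, 1.44]
force: [-4.5, 0.7, 1.6]
grip_width: 0.0852
finger_force: 1.9
```

```bash
python3 -c "from h import *; report('d8'); tilt()" | grep -v RED
```

```text
18.63 [ 0.5295 -0.0179 -0.0107] -7.5 F [-4.4796  0.689   1.6473] 0.08523516970695375
side 0.95 [266. 214.] [ 0.639  -0.0505] tool xy -0.01799780803714643 0.11281003104724123 stand -0.020871259870644074 -0.017358146781651786
side 0.88 [378. 274.] [0.3572 0.1191] tool xy 0.11331577440505881 -0.18878624608651248 stand -0.32245667614125756 0.11398037767947726
side 0.62 [299. 307.] [0.5234 0.228 ] tool xy 0.24295637112195906 -0.03819505897956831 stand -0.17185476807599848 0.24360851983424195
scene 0.9 [414. 207.] [0.5211 0.225 ] tool xy 0.23971623653064178 -0.040109942332808866 stand -0.17376991938671876 0.24036854361775287
scene 0.73 [347. 258.] [ 0.633  -0.0304] tool xy 0.0010907494053056812 0.1042277197878308 stand -0.029451992448151852 0.0017311203656352806
scene 0.7 [350. 190.] [0.3716 0.1053] tool xy 0.10154802050513673 -0.17265965184039542 stand -0.30633105516132436 0.10221129012607846
wrist 0.88 [526. 261.] [ 0.6297 -0.029 ] tool xy 0.0021181957752804685 0.10069505833299619 stand -0.03298456891953778 0.002758858888538422
side 0.57 black [265.5319 133.    ] [272.3913 226.    ] top [ 0.6285 -0.044 ] bot [ 0.6168 -0.0078] diff tool xy -0.0343614241890611 0.016321219719342094
scene 0.71 black [347.9091 160.    ] [342.641 244.   ] top [ 0.6144 -0.0227] bot [ 0.5835 -0.0179] diff tool xy -0.0007265008916640526 0.031267139989061575
scene 0.3 black [256.3824 229.    ] [259.2424 301.    ] top [ 0.7618 -0.2666] bot [ 0.6822 -0.2606] diff tool xy 0.004397046256363576 0.07969952842276777
```

At s ≈ -33 mm with a steady 4.5 N. I'll take most of the rest, then creep onto the stop.

Emit:
carry_out:
  rows:
    - [[0,0.0015,0,0],[0,0.004,0,0],[0,0.0065,0,0],[0,0.009,0,0],[0,0.0115,0,0],[0,0.014,0,0],[0,0.0165,0,0],[0,0.019,0,0],[0,0.021,0,0],[0,0.023,0,0],[0,0.0245,0,0],[0,0.026,0,0]]

```text
clock: 20.23
position: [0.5552, -0.0213, -0.0107]
tool_rot: [-3.142, 0.0, 1.44]
force: [-4.7, -0.1, 1.8]
grip_width: 0.0855
finger_force: 2.1
```

Emit:
carry_out:
  rows:
    - [[0,0.001,0,0],[0,0.002,0,0],[0,0.003,0,0],[0,0.004,0,0],[0,0.004,0,0]]

```text
clock: 20.65
position: [0.5592, -0.0218, -0.0107]
tool_rot: [3.141, -0.0, 1.44]
force: [-3.5, 1.0, 1.0]
grip_width: 0.0855
finger_force: 1.8
```

```bash
python3 -c "from h import *; report('d9'); tilt()" | grep -v RED
```

```text
20.65 [ 0.5592 -0.0218 -0.0107] -7.5 F [-3.5227  0.9614  0.9941] 0.08548463848688909
side 0.9 [297. 309.] [0.5283 0.2334] tool xy 0.24895565756515037 -0.06396094276741125 stand -0.16769602126682162 0.24961112957120188
side 0.7 [372. 273.] [0.3705 0.1182] tool xy 0.11414789202686082 -0.2053997990094028 stand -0.3091384148750138 0.11480707549694773
side 0.62 [256. 217.] [ 0.6635 -0.0362] tool xy -0.0006814767775803642 0.10526244103583139 stand 0.0015208118902632064 -3.0445181397075696e-05
scene 0.93 [412. 208.] [0.5223 0.2164] tool xy 0.2313899697837093 -0.06772490410811383 stand -0.17146044353758016 0.23204554056380478
wrist 0.94 [524. 264.] [ 0.6587 -0.0345] tool xy 0.000363282698594013 0.10025280460659731 stand -0.003488797122299258 0.0010144457494747716
side 0.63 black [251.3488 131.    ] [265.375 221.   ] top [ 0.6608 -0.048 ] bot [ 0.637  -0.0235] diff tool xy -0.021198458559855728 0.02683109566246451
scene 0.9 black [352.9245 167.    ] [346.5714 244.    ] top [ 0.6447 -0.0262] bot [ 0.5875 -0.0093] diff tool xy -0.009290017321359091 0.05894834222085436
scene 0.52 black [360. 138.] [359.7 168. ] top [0.5357 0.0457] bot [0.276  0.1857] diff tool xy -0.10487235081826264 0.2757454846388731
scene 0.43 black [169.2162 221.    ] [202.2 263. ] top [ 0.6759 -0.3989] bot [ 0.5106 -0.3462] diff tool xy -0.03061695794981053 0.17078228823187236
```

Emit:
carry_out:
  rows:
    - [[0,0.0005,0,0],[0,0.001,0,0],[0,0.0015,0,0],[0,0.0015,0,0]]

```text
clock: 21.58
position: [0.5604, -0.022, -0.0107]
tool_rot: [-3.141, 0.0, 1.44]
force: [-5.2, 0.2, 2.6]
grip_width: 0.0855
finger_force: 2.4
```

Emit:
carry_out:
  rows:
    - [[0,0.0005,0,0],[0,0.001,0,0],[0,0.0015,0,0],[0,0.0015,0,0]]

```text
clock: 21.92
position: [0.5606, -0.022, -0.0108]
tool_rot: [-3.139, 0.001, 1.44]
force: [-15.4, 2.1, 9.9]
grip_width: 0.0856
finger_force: 6.8
```

Force rose to 15 N and motion stopped, so the foot is against the back stop. Backing off gently.

Emit:
carry_out:
  rows:
    - [[0,-0.001,0,0],[0,-0.002,0,0],[0,-0.004,0,0],[0,-0.007,0,0],[0,-0.012,0,0],[0,-0.02,0,0],[0,-0.03,0,0],[0,-0.04,0,0],[0,-0.05,0,0],[0,-0.05,0,0]]

```text
clock: 22.75
position: [0.5102, -0.0154, -0.0107]
tool_rot: [-3.14, 0.0, 1.44]
force: [-0.4, -0.4, -0.1]
grip_width: 0.0853
finger_force: 0.0
```

```bash
python3 -c "from h import *; report('d10'); tilt()" | grep -v RED; python3 - <<'E'
from h import *
np.set_printoptions(precision=4,suppress=True)
for c in("side","scene"):
    f=bot.grab_frame(c)
    for z in (.06,.065,.07):
        for r in bot.spot_point(f,"start_button_top")[:1]: print(c,z,r["conf"],r["position"],onz(f,r["position"],z)[:2])
E
python3 -c "
import cv2,numpy as np
a=cv2.imread('pics/d10_side.png')[110:290,180:360];b=cv2.imread('pics/d10_scene.png')[120:300,290:470]
cv2.imwrite('pics/m10.png',np.hstack([cv2.resize(a,(400,400),interpolation=2),cv2.resize(b,(400,400),interpolation=2)]))"
```

```text
22.75 [ 0.5102 -0.0154 -0.0107] -7.47 F [-0.3945 -0.4495 -0.1048] 0.08529279311925456
side 0.92 [372. 270.] [0.3692 0.1077] tool xy 0.10372237302802524 -0.15588282153968996 stand -0.30907829123128094 0.1042088593665045
side 0.92 [300. 307.] [0.5224 0.2271] tool xy 0.2420483646611552 -0.019424072264309755 stand -0.17269830451446042 0.24261250613280058
side 0.7 [257. 216.] [ 0.6617 -0.0405] tool xy -0.0051609449412109145 0.1534303991995432 stand 0.00029685994724637776 -0.0044983680350381946
scene 0.81 [415. 204.] [0.5125 0.2323] tool xy 0.24594545318595123 -0.029963406738121017 stand -0.18323985565271209 0.24650359463354024
wrist 0.9 [625. 263.] [ 0.6609 -0.0343] tool xy 0.0009192765264204603 0.15181603068826963 stand -0.0013209693973050508 0.0015809334871389486
side 0.97 black [251.74 131.  ] [265.2941 221.    ] top [ 0.66   -0.0481] bot [ 0.6372 -0.0234] diff tool xy -0.0214557806826476 0.025804994988886276
side 0.39 black [266.6182 113.    ] [269.2812 170.    ] top [ 0.6394 -0.1256] bot [ 0.6596 -0.2285] diff tool xy 0.09942231182641817 -0.03346391386160186
scene 0.97 black [352.0667 166.    ] [342.0833 245.    ] top [ 0.6403 -0.026 ] bot [ 0.5864 -0.0208] diff tool xy 0.0019573711432391006 0.05415129179529687
side 0.06 0.55 [237.1, 227.8] [0.6849 0.0669]
side 0.065 0.55 [237.1, 227.8] [0.6835 0.0718]
side 0.07 0.55 [237.1, 227.8] [0.682  0.0768]
scene 0.06 0.44 [404.5, 229.2] [0.6602 0.1035]
scene 0.065 0.44 [404.5, 229.2] [0.6656 0.0997]
scene 0.07 0.44 [404.5, 229.2] [0.671 0.096]
```

View pics/m10.png

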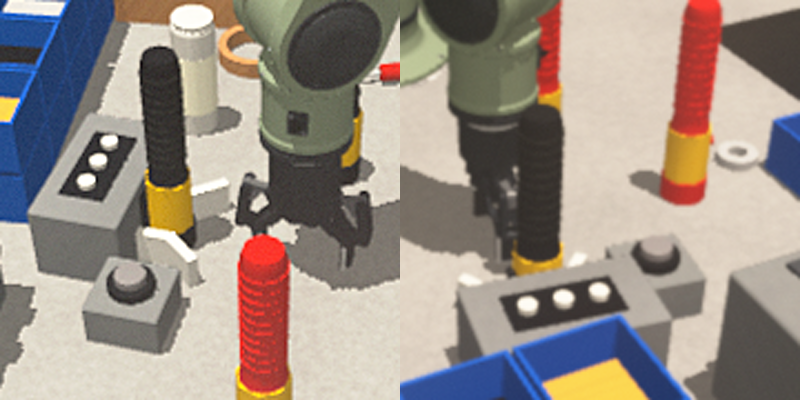

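The last picture shows the tool upright in the bay against the housing ((165, 190) in the left crop) and the button clear on the pod at (130, 280). Now I rise, shut the fingers and go over the button, moving left first to keep away from the tool.

Emit:
carry_out:
  rows:
    - [[0,0,-0.04,0],[0,-0.005,-0.08,0],[0.02,-0.005,-0.115,0],[0.05,0,-0.141,0],[0.08,0.01,-0.141,0],[0.105,0.035,-0.141,0],[0.12,0.065,-0.141,0],[0.128,0.095,-0.141,0],[0.128,0.12,-0.141,0],[0.128,0.14,-0.141,0],[0.128,0.15,-0.141,0],[0.128,0.1525,-0.141,0]]
  grip: 0.0
  grip_force: 20

```text
clock: 24.75
position: [0.6814, 0.0909, 0.1296]
tool_rot: [-3.141, 0.0, 1.439]
force: [0.0, -0.8, 0.3]
grip_width: 0.0001
finger_force: 0.0
```

```bash
python3 -c "
from h import *
report('e1')
ob=[]
for c in('side','scene','wrist'):
    f=bot.grab_frame(c)
    for l in('start_button_top','pod_top'):
        for r in bot.spot_point(f,l)[:1]:
            print(c,l,r['conf'],r['position'],onz(f,r['position'],.07 if 'b' in l else .05))
            if l[0]=='s': ob.append((f,r['position']))
print(tri(ob))
"
```

```text
24.75 [0.6814 0.0909 0.1296] -7.55 F [ 0.0304 -0.7587  0.3405] 8.05495811351251e-05
side 0.78 [374. 270.] [0.3655 0.1079] tool xy -0.024667823904542016 -0.31540742984905 stand -0.3127115343342502 0.1039364753338797
side 0.77 [258. 212.] [ 0.6597 -0.0542] tool xy -0.1466495634645404 -0.0024553268998749427 stand 0.0001361971923836927 -0.018312698099045958
side 0.68 [299. 308.] [0.5227 0.2302] tool xy 0.11726508664213815 -0.1756385758840961 stand -0.17282142214850202 0.24574987437496928
scene 0.73 [415. 207.] [0.5236 0.2249] tool xy 0.1121637590178721 -0.1740422478606882 stand -0.17122945478458632 0.24064718424126091
wrist 0.79 [110.  62.] [0.5251 0.227 ] tool xy 0.11438584828952718 -0.17283317945584692 stand -0.17001848761398097 0.24286823931723409
wrist 0.76 [311. 315.] [ 0.6587 -0.0351] tool xy -0.12782808370643942 -0.005966618291874115 stand -0.0033590063027361273 0.0005117758657646672
side start_button_top 0.64 [238.2, 230.0] [0.6781 0.0834 0.07  ]
side pod_top 0.67 [238.8, 236.9] [0.6779 0.0856 0.05  ]
scene start_button_top 0.71 [404.8, 226.2] [0.6616 0.1025 0.07  ]
scene pod_top 0.81 [402.6, 236.0] [0.6696 0.0936 0.05  ]
wrist start_button_top 0.78 [311.6, 218.6] [0.6779 0.0919 0.07  ]
wrist pod_top 0.56 [312.5, 210.8] [0.6784 0.0915 0.05  ]
[0.6761 0.0943 0.0813]
```

Centring to (0.677, 0.092) and coming down slowly until the force tells contact.

Emit:
carry_out:
  rows:
    - [[0,-0.004,0.01,0],[0.001,-0.004,0.025,0],[0.001,-0.004,0.038,0],[0.001,-0.004,0.042,0],[0.001,-0.004,0.045,0],[0.001,-0.004,0.047,0],[0.001,-0.004,0.049,0],[0.001,-0.004,0.049,0]]

```text
clock: 26.17
position: [0.6766, 0.0929, 0.0812]
tool_rot: [3.142, -0.0, 1.44]
force: [-0.1, -0.2, -0.3]
grip_width: 0.0002
finger_force: 0.0
```

Emit:
carry_out:
  rows:
    - [[0,0,0.002,0],[0,0,0.004,0],[0,0,0.006,0],[0,0,0.006,0]]

```text
clock: 26.5
position: [0.6763, 0.0928, 0.0749]
tool_rot: [-3.141, 0.0, 1.44]
force: [-0.1, -0.3, -0.6]
grip_width: 0.0001
finger_force: 0.0
```

Emit:
carry_out:
  rows:
    - [[0,0,0.001,0],[0,0,0.002,0],[0,0,0.003,0],[0,0,0.003,0]]

```text
clock: 26.83
position: [0.6765, 0.0929, 0.0722]
tool_rot: [3.142, -0.0, 1.44]
force: [-1.0, -0.5, 1.5]
grip_width: 0.0001
finger_force: 0.6
```

Emit:
carry_out:
  rows:
    - [[0,0,0.001,0],[0,0,0.002,0],[0,0,0.003,0],[0,0,0.003,0]]

```text
clock: 27.17
position: [0.6766, 0.0929, 0.0692]
tool_rot: [3.141, -0.0, 1.44]
force: [-0.8, 0.8, 3.8]
grip_width: -0.0001
finger_force: 1.5
```

Emit:
carry_out:
  rows:
    - [[0,0,0.001,0],[0,0,0.002,0],[0,0,0.002,0]]

```text
clock: 27.42
position: [0.6766, 0.0929, 0.0672]
tool_rot: [3.141, -0.0, 1.44]
force: [-0.6, -1.9, 3.4]
grip_width: -0.0002
finger_force: 2.1
```

Emit:
carry_out:
  rows:
    - [[0,0,0.001,0],[0,0,0.0015,0],[0,0,0.0015,0]]

```text
clock: 27.67
position: [0.6766, 0.0929, 0.0661]
tool_rot: [3.141, 0.0, 1.44]
force: [-1.5, 0.3, 8.3]
grip_width: -0.0001
finger_force: 3.9
```

Emit:
carry_out:
  rows:
    - [[0,0,0.0005,0],[0,0,0.001,0],[0,0,0.001,0],[0,0,0.001,0]]

```text
clock: 28.0
position: [0.6767, 0.0928, 0.0659]
tool_rot: [3.141, 0.0, 1.44]
force: [-6.0, -1.9, 19.4]
grip_width: 0.0001
finger_force: 9.8
```

Emit:
carry_out:
  rows:
    - [[0,0,-0.003,0],[0,0,-0.006,0],[0,0,-0.012,0],[0,0,-0.025,0],[0,0,-0.05,0],[0,0,-0.08,0],[0,0,-0.1,0],[0,0,-0.1,0]]

```text
clock: 28.67
position: [0.6784, 0.0934, 0.1702]
tool_rot: [3.136, -0.002, 1.44]
force: [1.0, 0.2, -0.7]
grip_width: 0.0001
finger_force: 0.0
```

```bash
python3 -c "from h import *; report(); tilt()" | grep -v RED
```

```text
28.67 [0.6784 0.0934 0.1702] -7.52 F [ 0.9503  0.1689 -0.7063] 0.00014012416059508496
side 0.97 [257. 213.] [ 0.664  -0.0503] tool xy -0.1443217671075532 0.004533294645308218 stand 0.0038143130130927107 -0.013938813676876244
side 0.94 [375. 272.] [0.363  0.1135] tool xy -0.021252242907996276 -0.3152452760582257 stand -0.31592438605817535 0.10923426123851869
side 0.81 [295. 308.] [0.5315 0.2296] tool xy 0.11584775052404184 -0.1633878581368671 stand -0.16402257760484815 0.2462850699388535
scene 0.73 [415. 207.] [0.521 0.226] tool xy 0.1108900428773392 -0.17332561501102847 stand -0.17396193946314586 0.2413305807976875
wrist 0.86 [ 23. 204.] [0.3677 0.1157] tool xy -0.018534009660302546 -0.3108733925509101 stand -0.31155162250679713 0.11195107855187338
wrist 0.61 [136.  68.] [0.5237 0.2282] tool xy 0.11346425814747062 -0.17092221345509453 stand -0.17155770439874593 0.24390401761469957
side 0.58 black [253.2895 131.    ] [265.2941 220.    ] top [ 0.6566 -0.0485] bot [ 0.6378 -0.027 ] diff tool xy -0.018847322896912565 0.02145093072359324
scene 0.83 black [352.617 166.   ] [345.425 244.   ] top [ 0.6408 -0.0249] bot [ 0.5863 -0.0118] diff tool xy -0.005918721501743865 0.05575100307328357
```

The button bottomed out at 19 N against its 5 N spring and is released. The tool is unchanged at home and the arm is clear.

```bash
python3 -c "from workcell import bot; print(bot.job_done())"
```

```text
the job is handed in; nothing more can be done
None
```

The long tool was slid upright into the bay until its foot met the back stop. The start button was then pressed to its stop and released, and the job was handed in at about 29 s. The finger touched the tool at the outer knuckle, an estimated 45–50 mm up rather than within 25 mm of the bench, but I saw no tipping.

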